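Fetch a tin from the pastry keeper and shut its stayed lid

ROBOT

A 6-joint arm with a two-finger parallel gripper is mounted at the origin on the work surface. World frame = base frame: x ahead of the robot, y to its left, z up, the work surface at z = 0. Lengths are in m, angles in rad, forces in N, time in s.
With the tool pointing down it reaches from about 0.35 to 0.775 m from the base axis. Payload 7.3 kg.
Tool frame: the origin (TCP) lies at the very end of the fingers, on their centre line; the grasp point (between the pads) lies 19 mm behind it; z points along the fingers, x is the direction in which the jaws open and shut, and the axes are right-handed (so a half turn about z gives the same grasp; the last joint's range is limited). The gripper opens to 92 mm and grips with 3 to 60 N. Pads are 19 mm wide; open, the fingers measure 130 mm over their backs; the gripper's body (75 mm by 190 mm) begins 47 mm behind the grasp point.
Start: joints at [-1.422, 0.342, 1.524, -0, 1.275, -0.146], TCP at [0.153, -0.502, 0.227] pointing down, gripper open.
Joint ranges: [-2.53, 2.53], [-0.77, 2.02], [0.04, 2.7], [-1, 4.14], [0.28, 2.66], [-3.11, 3.11]. Speed limits (rad/s): [2.57, 2.57, 3.14, 3.14, 3.14, 3.14].

INTERFACE

Orientations are given as [roll, pitch, yaw] about the fixed x, y, z axes, in that order (R = Rz(yaw) Ry(pitch) Rx(roll)).
In Python, from cell import robot, read_camera, nets gives the robot as it stands. The module is installed in compiled form; this text tells all that it offers.
- The arm moves only by the tool carry_out, never from a script. Its arguments are lists of equal length, an entry for each row: "translation": the shift along the tool's x, y, z in m, a list of three; "turn": the turn, a rotation vector about the tool's x, y, z in rad, a list of three; "gripper": the gripper's target within -1 to 1 (shut at 1, half-way at 0, fully open at -1). A call has 1 to 10 rows; each row shifts and turns the commanded pose from where the row before left it, along the tool's axes as they then stand; what a row does not reach is not made up. A row lasts 1/10 s, in which the tool goes at most 50 mm and 8.59 degrees, less where a joint would pass 70% of its speed; a pose out of reach is approached as far as the arm can. A call with a gripper value outside its range is refused whole. The fingers move at their own pace and stop on an object; "squeeze" is the grip in N (left out, the last holds). Time passes only in rows, so rows that do not move let the fingers close. It gives the time, the measured TCP pose, the force and the opening at its end, in the units of the state.
- robot.observe(): the state, without advancing time (a new reading comes with each control period).
- read_camera(name): name is "scene" or "top" or "wrist"; returns a dict with "img" (420x560x3 uint8, red, green, blue), "fx", "fy", "cx", "cy" (pixels), "world_from_camera" (4x4, takes a point from camera to world coordinates). Camera axes: x right, y down, z forward; pixel columns grow to the right and rows downward; lengths in m; the calibration is good to about 2 mm. A picture is of the moment at which its call begins. There is no depth.
- robot.hand_in(): hands the job in, once; it reports no verdict.
Trained networks look in a picture, given as the dict that the camera call returned (one of the last four; its "shot" number tells which), for a name from the list of things; names that differ only in an ending like _2 or _b are one class to them, and where a whole thing is asked for, a point or a joint stands for the part that bears it (a point fixed in the world has none). Each returns a list of dicts, best first, with "score" (0 to 1); they miss things now and then, are a little off and sometimes report something else, mostly with a low value. They report only what shows in the picture. A call takes as long as a camera call.
- nets.regions_of(picture, name): "region" (420x560 bool, what is visible of it) and "pixel" ([column, row] in pixels, amid what is visible of it).
- nets.tip_of(picture, name): "pixel" ([column, row] in pixels: a listed point, or the origin of a listed thing).
The state is a dict: "time": time; "qpos": joint angles; "qvel": joint speeds; "joint_efforts": joint torques, N m; "tool_pos": TCP position; "tool_rot": TCP orientation; "contact_force": force on the tool from outside, world axes, zero at the start; "torque": the same for the moment, N m; "opening": finger opening in m.
Only numpy, scipy, OpenCV 4.12 (cv2) and the standard library are available. Lean on these libraries where they do the work, as an engineer would, in place of code of your own. Each camera call takes 0.05 s, during which the arm holds its last target. There are 200 camera calls.

TASK

Raise the keeper's clear lid until its folding stay locks straight and carries the lid by itself, then take the green tin out and set it down upright, fully inside the rim of the shallow square tray, while the lid stands open. Then break the stay's knee and lower the lid gently, without letting it drop, until it is fully shut. Leave the yellow tin standing in the keeper and do not disturb the bowl or the syrup bottle.

Things in the scene. Friction and masses are not known exactly. Their poses are not given: they have to be found in the camera images.
- keeper: Fixed steel open-topped box, 220 (x) by 280 (y) by 90 mm high, walls and floor 4 mm, under a clear lid with a steel frame; the folding stay is outside its right (-y) wall. Origin under its centre, x towards the hinge (away from the robot, yawed up to 0.2 rad), y left, z up.
- lid (a joint): Hinge of the clear lid (220 by 280 by 6 mm, 0.35 kg): 0 shut, grows as the front edge rises, 1.15 rad when the stay is straight (its highest), 1.13 resting on the locked stay. It falls shut fast if let go unlocked.
- lid_hinge (a point): Middle of the lid's hinge axis, on the keeper's far rim, 94 mm above the counter.
- lid_handle (a point): Middle of the black bar handle on top of the lid, near its front edge: bar along the keeper's y, 100 mm long, 35 mm above the lid, 190 mm from the hinge axis; moves with the lid.
- stay_knee (a joint): Knee of the folding stay: 0 folded (lid shut), 2.74 rad straight, 3.04 on its stop past straight: locked. A light knee spring snaps it over by itself once the lid is within about 0.05 rad of its highest. To break it, pull the red grip back through straight, to the keeper's front (-x) and up, with about 3 N; then the lid's weight comes on the stay.
- stay_pivot (a point): Lower pivot of the stay, fixed to the keeper 13 mm outside its right wall, at x -5, y -153, z 64 mm in its frame. Two equal links, 75.6 mm each: the lower from here to the knee, the upper from the knee to the lid's right edge, 115 mm from the hinge axis.
- red_grip (a point): Middle of the red grip on the knee: a free-turning sleeve, 16 mm diameter, 50 mm long, standing out to the keeper's -y; 29 mm out from the lower link. It runs about the lower pivot on a 75.6 mm circle in the keeper's x-z plane: lid shut, 74 mm in front (-x) of it and 15 mm above; 1.84 rad up and over is straight, 1.98 locked. Lid up, its edge is beside and above: lean the hand out to the right.
- green_tin: Round closed tin, 62 mm diameter, 72 mm high, green with a steel rim, 0.15 to 0.31 kg; stands on the keeper's floor (4 mm above the counter), in the left or the right half. Origin under its centre, z up.
- yellow_tin: The same tin in yellow, in the other half of the keeper, about 124 mm away; must stay there. Origin under its centre.
- tray: Fixed shallow square aluminium tray with white paper, 190 by 190 mm outside, rim 10 mm high and 4 mm thick, on the counter to the robot's right. Origin under its centre, its floor 4 mm above the counter.
- bowl: Loose blue ceramic bowl, 110 mm across, 50 mm high, between keeper and tray at the back; leave it. Origin under its centre.
- syrup: Loose amber bottle, 68 mm diameter, 170 mm high, left of the keeper; leave it. Origin under its centre.

How it is judged:
On the way, in this order (a step that is already met when the one before it is completed fails the run):
1. the lid stands open on its locked stay, with the hand off lid and stay (value of joint lid above 1.09 rad and value of joint stay_knee above 2.9 rad and contact force between the fingers and keeper below 0.3 N), for 0.2 s.
2. the green tin stands released on the tray while the lid is still open on its locked stay (x of green_tin in the frame of tray between -0.062 and 0.062 m and y of green_tin in the frame of tray between -0.062 and 0.062 m and z of green_tin in the frame of tray between 0.001 and 0.009 m and angle between green_tin's own z axis and vertical below 0.1 rad and contact force between the fingers and green_tin below 0.2 N and linear speed of green_tin below 0.02 m/s and value of joint stay_knee above 2.9 rad), for 0.2 s.
At the end, for the whole second after the job is handed in: The lid is fully shut (within 0.04 rad, at rest) with the stay folded; the green tin stands upright (within 0.1 rad), released and at rest on the tray's floor, its axis within 62 mm of the tray's middle both ways, so inside the rim; the yellow tin stands upright on the keeper's floor (value of joint lid below 0.04 rad and velocity of joint lid between -0.05 and 0.05 rad/s and value of joint stay_knee below 0.15 rad and x of green_tin in the frame of tray between -0.062 and 0.062 m and y of green_tin in the frame of tray between -0.062 and 0.062 m and z of green_tin in the frame of tray between 0.001 and 0.009 m and angle between each of green_tin, yellow_tin's own z axis and vertical below 0.1 rad and contact force between the fingers and green_tin below 0.2 N and linear speed of green_tin below 0.02 m/s and x of yellow_tin in the frame of keeper between -0.075 and 0.075 m and y of yellow_tin in the frame of keeper between -0.106 and 0.106 m and z of yellow_tin in the frame of keeper below 0.01 m); the robot touches nothing.
It fails at once if the lid drops or is slammed (closing faster than 2.5 rad/s) (velocity of joint lid below -2.5 rad/s).
It fails at once if the green tin is dropped onto the tray (faster than 0.7 m/s close above it) (x of green_tin in the frame of tray between -0.1 and 0.1 m and y of green_tin in the frame of tray between -0.1 and 0.1 m and z of green_tin in the frame of tray below 0.05 m and linear speed of green_tin above 0.7 m/s).
It fails at once if the yellow tin is moved by more than 40 mm or tipped (distance of yellow_tin from where it was at the start of the episode above 0.04 m or angle between yellow_tin's own z axis and vertical above 0.4 rad).
It fails at once if the bowl or the syrup bottle is moved by more than 30 mm (distance of any of bowl, syrup from where it was at the start of the episode above 0.03 m).
It also fails if it takes over 72 s, if anything falls off the work surface, if the arm or the gripper's body presses on something with over 40 N, if the wrist force passes 120 N, or if a joint passes its speed limit or range.

## Working session

There is one attempt and no reset: what is moved stays moved. The work goes in short steps, Python scripts to look and compute and a tool call to move; the robot and the scene stay as the last step left them, time stands still between calls to the robot, and variables do not carry over. Pictures are saved under pics/ and viewed, about 8 in all and at most 12, crops included, and the job is handed in when it is done.

Besides the shell and the picture viewer there is one more tool, called after "Emit:" as name(argument=value, ...), one argument or row to a line, values as JSON. carry_out: Moves the arm, as the interface text tells. Its arguments: {"type":"object","properties":{"translation":{"type":"array","items":{"type":"array","items":{"type":"number"}}},"turn":{"type":"array","items":{"type":"array","items":{"type":"number"}}},"gripper":{"type":"array","items":{"type":"number"}},"squeeze":{"type":"number"}},"required":["translation","turn","gripper"]}

```bash
mkdir -p pics; cat > h.py <<'E'
import numpy as np, cv2
from cell import robot, read_camera, nets
from scipy.spatial.transform import Rotation as R
def save(p,n): cv2.imwrite('pics/'+n,p['img'][:,:,::-1])
def ray(p,px):
    T=p['world_from_camera']; d=np.array([(px[0]-p['cx'])/p['fx'],(px[1]-p['cy'])/p['fy'],1.])
    return T[:3,3],T[:3,:3]@d
def onz(p,px,z):
    o,d=ray(p,px); return o+d*(z-o[2])/d[2]
def proj(p,X):
    T=np.linalg.inv(p['world_from_camera']); c=T[:3,:3]@np.array(X)+T[:3,3]
    return np.array([p['fx']*c[0]/c[2]+p['cx'],p['fy']*c[1]/c[2]+p['cy']])
def tri(a,b):
    (o1,d1),(o2,d2)=a,b
    A=np.stack([d1,-d2],1); s=np.linalg.lstsq(A,o2-o1,rcond=None)[0]
    p,q=o1+s[0]*d1,o2+s[1]*d2; return (p+q)/2,np.linalg.norm(p-q)
E
cat > a.py <<'E'
from h import *
np.set_printoptions(precision=4,suppress=True)
s=robot.observe(); print({k:np.round(v,3) for k,v in s.items()})
P={n:read_camera(n) for n in ('scene','top')}
cv2.imwrite('pics/1.png',np.vstack([P[n]['img'] for n in P])[:,:,::-1])
names=['keeper','lid_hinge','lid_handle','stay_pivot','red_grip','green_tin','yellow_tin','tray','bowl','syrup']
for n in names:
    t={c:nets.tip_of(P[c],n) for c in P}
    out=[(c,[(np.round(x['pixel'],1).tolist(),round(x['score'],2)) for x in t[c][:2]]) for c in t]
    print(n,out)
    if all(t.values()):
        print('   tri',*tri(ray(P['scene'],t['scene'][0]['pixel']),ray(P['top'],t['top'][0]['pixel'])))
for c in P: print(c,P[c]['world_from_camera'][:3,3],P[c]['world_from_camera'][:3,2],P[c]['fx'])
E
python3 a.py
```

```text
{'time': np.float64(0.0), 'qpos': array([-1.422,  0.343,  1.525,  0.   ,  1.275, -0.146]), 'qvel': array([ 0.   ,  0.001, -0.002, -0.   , -0.002, -0.   ]), 'joint_efforts': array([  0.001, -43.123, -24.423,   0.072,   0.056,  -0.   ]), 'tool_pos': array([ 0.153, -0.502,  0.226]), 'tool_rot': array([-3.141,  0.002, -1.276]), 'contact_force': array([ 0.336, -0.032,  0.305]), 'torque': array([-0.041, -0.008,  0.009]), 'opening': np.float64(0.092)}
keeper [('scene', [([325.6, 223.2], 0.69), ([274.5, 220.6], 0.68)]), ('top', [([235.5, 215.1], 0.96)])]
   tri [ 0.5951  0.1689 -0.0032] 0.0031404682277648252
lid_hinge [('scene', [([340.0, 235.2], 0.83), ([276.2, 220.0], 0.23)]), ('top', [([231.5, 170.5], 0.59)])]
   tri [0.7046 0.1646 0.1135] 0.002546371905861529
lid_handle [('scene', [([318.9, 177.2], 0.85)]), ('top', [([228.6, 241.6], 0.82)])]
   tri [0.509  0.1684 0.1219] 0.0006508640179645983
stay_pivot [('scene', [([275.1, 217.4], 0.86)]), ('top', [([285.3, 212.2], 0.77)])]
   tri [0.59   0.0156 0.0895] 0.0029542540360861505
red_grip [('scene', [([257.0, 199.5], 0.51)]), ('top', [([300.1, 239.3], 0.67)])]
   tri [ 0.5151 -0.0223  0.0883] 0.0005424855739443778
green_tin [('scene', []), ('top', [])]
yellow_tin [('scene', []), ('top', [])]
tray [('scene', [([144.5, 224.7], 0.87), ([320.0, 176.9], 0.68)]), ('top', [([419.0, 262.6], 0.56)])]
   tri [ 0.4482 -0.3751 -0.0094] 0.00012556559175282055
bowl [('scene', [([204.1, 283.7], 0.76)]), ('top', [([367.2, 182.0], 0.93)])]
   tri [ 0.6919 -0.2272 -0.0063] 0.008868138066234068
syrup [('scene', [([399.8, 180.3], 0.81), ([204.1, 282.4], 0.57)]), ('top', [([142.5, 244.9], 0.92)])]
   tri [0.5086 0.4485 0.006 ] 0.009272469727560307
scene [ 1.1541 -0.0947  1.0223] [-0.5249  0.1253 -0.8419] 384.873908698924
top [0.4587 0.015  1.1357] [ 0.1235  0.0244 -0.992 ] 381.7003970909952
```

View pics/1.png

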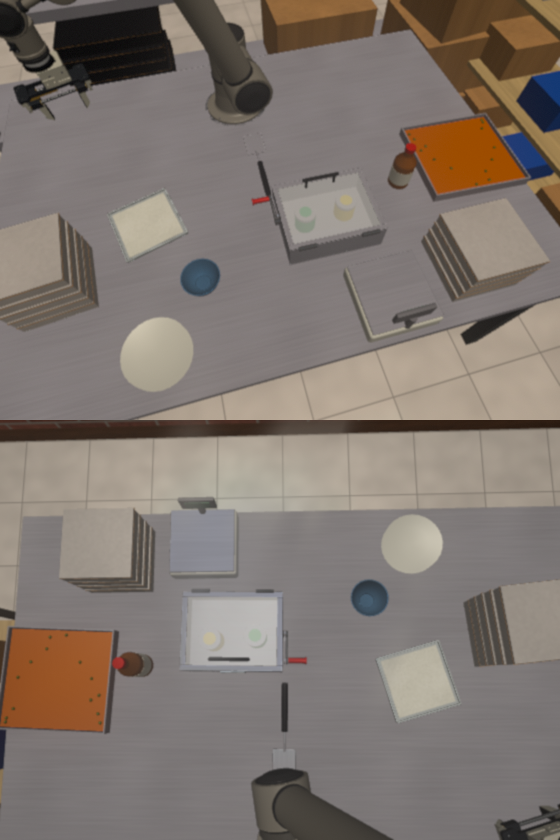

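The top view shows the keeper at about (232,212), with the handle bar at (228,240), the red grip at (297,240), the green tin in the right half at (257,217) and the yellow tin in the left half at (212,220). The tray is at (417,262). Next I fit the keeper, tray and tin poses.

```bash
cat > b.py <<'E'
from h import *
from scipy.optimize import least_squares
np.set_printoptions(precision=4,suppress=True)
P={n:read_camera(n) for n in ('scene','top')}
K={'keeper':(0,0,0),'lid_hinge':(.11,0,.094),'lid_handle':(-.08,0,.132),'stay_pivot':(-.005,-.153,.064),'red_grip':(-.079,-.182,.079)}
obs=[]
for c in P:
    for n in K:
        t=nets.tip_of(P[c],n)
        if t: obs.append((c,n,t[0]['pixel']))
def w(v,X): return np.array([v[0],v[1],0])+R.from_euler('z',v[2]).apply(X)
f=lambda v: np.concatenate([proj(P[c],w(v,K[n]))-px for c,n,px in obs])
s=least_squares(f,[.595,.168,0],loss='soft_l1',f_scale=2)
print('keeper',s.x)
for o,r in zip(obs,f(s.x).reshape(-1,2)): print(o[0],o[1],r)
im=P['top']['img'].copy()
for z in (.094,):
    c=[proj(P['top'],w(s.x,(a*.11,b*.14,z))) for a,b in((1,1),(1,-1),(-1,-1),(-1,1))]
    cv2.polylines(im,[np.int32(np.array(c)*16)],True,(255,0,0),1,cv2.LINE_AA,4)
for c in P:
  r=nets.regions_of(P[c],'tray')
  for q in r[:1]:
    m=q['region'].astype(np.uint8); cn=max(cv2.findContours(m,0,2)[0],key=cv2.contourArea)
    pts=np.array([onz(P[c],p[0],.008)[:2] for p in cn],np.float32); print('tray',c,q['score'],cv2.minAreaRect(pts))
hsv=cv2.cvtColor(P['top']['img'],cv2.COLOR_RGB2HSV)
def tin(lo,hi):
    m=cv2.inRange(hsv,lo,hi); k=np.zeros_like(m); k[185:250,190:280]=1; m*=k
    n,l,st,ce=cv2.connectedComponentsWithStats(m); i=1+np.argmax(st[1:,4]); return ce[i],st[i]
for nm,lo,hi in(('green',(40,22,80),(95,255,255)),('yellow',(18,30,80),(35,255,255))):
    ce,st=tin(lo,hi); X=onz(P['top'],ce,.076); d=R.from_euler('z',-s.x[2]).apply(X-w(s.x,(0,0,0))); print(nm,ce,st,X,'keeper frame',d)
cv2.imwrite('pics/2.png',cv2.resize(im[150:290,160:480],None,fx=2.5,fy=2.5,interpolation=cv2.INTER_CUBIC)[:,:,::-1])
E
python3 b.py
```

```text
keeper [ 0.5935  0.1686 -0.0038]
scene keeper [-0.0868 -0.5811]
scene lid_hinge [4.4754 2.0876]
scene lid_handle [-0.2314  0.4044]
scene stay_pivot [-1.6519  0.7449]
scene red_grip [-1.1096 -0.7658]
top keeper [-0.4607  3.0234]
top lid_handle [-1.2462 -0.3578]
top stay_pivot [ 1.3361 -1.4755]
top red_grip [-0.4645  1.3871]
tray scene 0.63 ((0.49216410517692566, 0.016315478831529617), (0.1105768084526062, 0.060267891734838486), 33.24821853637695)
tray top 0.93 ((0.4551571011543274, -0.364346444606781), (0.1979910135269165, 0.20211412012577057), 15.227967262268066)
green [254.7143 214.8673] [250 210  11  11  98] [0.5854 0.1028 0.076 ] keeper frame [-0.0078 -0.0659  0.076 ]
yellow [209. 218.] [203 212  13  13 121] [0.578  0.2313 0.076 ] keeper frame [-0.0157  0.0627  0.076 ]
```

View pics/2.png

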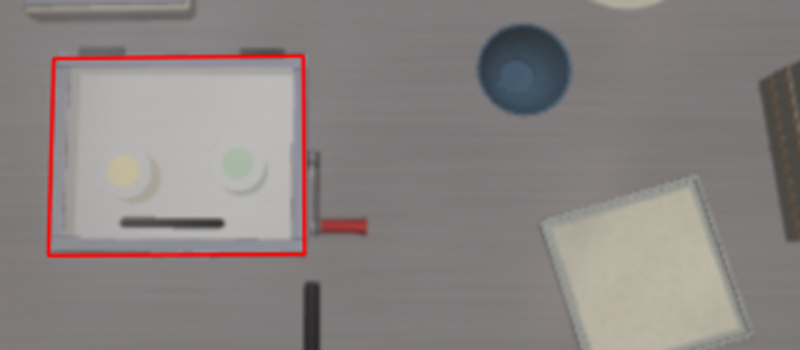

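Emit:
carry_out(
  translation=[
    [0, 0, 0],
    [0, 0, 0],
    [0, 0, 0],
    [0, 0, 0],
    [0, 0, 0],
    [0, 0, 0],
    [0, 0, 0],
    [0, 0, 0],
    [0, 0, 0],
  ],
  turn=[
    [0, 0, -0.1413],
    [0, 0, -0.1413],
    [0, 0, -0.1413],
    [0, 0, -0.1413],
    [0, 0, -0.1413],
    [0, 0, -0.1413],
    [0, 0, -0.1413],
    [0, 0, -0.1413],
    [0, 0, -0.1413],
  ],
  gripper=[0, 0, 0, 0, 0, 0, 0, 0, 0],
  squeeze=20,
)

```text
time: 2.7
tool_pos: [0.1526, -0.5024, 0.2267]
tool_rot: [3.142, -0.0, 0.002]
contact_force: [0.2, 0.3, 0.2]
opening: 0.0461
```

Emit:
carry_out(
  translation=[
    [0.024, -0.042, 0],
    [0.024, -0.042, 0],
    [0.024, -0.042, 0],
    [0.024, -0.042, 0],
    [0.024, -0.042, 0],
    [0.024, -0.042, 0],
    [0.024, -0.042, 0],
    [0.024, -0.042, 0],
    [0.024, -0.042, 0],
    [0.024, -0.042, 0],
  ],
  turn=[
    [0, 0, 0],
    [0, 0, 0],
    [0, 0, 0],
    [0, 0, 0],
    [0, 0, 0],
    [0, 0, 0],
    [0, 0, 0],
    [0, 0, 0],
    [0, 0, 0],
    [0, 0, 0],
  ],
  gripper=[0, 0, 0, 0, 0, 0, 0, 0, 0, 0],
)

```text
time: 3.7
tool_pos: [0.3951, -0.0815, 0.2271]
tool_rot: [3.141, -0.001, -0.004]
contact_force: [0.7, -0.6, -0.2]
opening: 0.0457
```

Emit:
carry_out(
  translation=[
    [0.024, -0.042, 0],
    [0.024, -0.042, 0],
    [0.024, -0.042, 0],
    [0.024, -0.042, 0],
    [0.024, -0.042, 0],
    [0, -0.04, 0],
    [0, 0, 0],
  ],
  turn=[
    [0, 0, 0],
    [0, 0, 0],
    [0, 0, 0],
    [0, 0, 0],
    [0, 0, 0],
    [0, 0, 0],
    [0, 0, 0],
  ],
  gripper=[0, 0, 0, 0, 0, 0, 0],
)

```text
time: 4.4
tool_pos: [0.5153, 0.1704, 0.2261]
tool_rot: [-3.14, 0.001, 0.001]
contact_force: [0.5, 0.5, -0.8]
opening: 0.0459
```

```bash
cat > c.py <<'E'
from h import *
np.set_printoptions(precision=4,suppress=True)
p=read_camera('wrist'); s=robot.observe()
print(s['time'],s['tool_pos'],s['tool_rot'],s['qpos'],s['opening'],s['contact_force'])
for n in ('lid_handle','green_tin','yellow_tin'):
    for q in nets.tip_of(p,n)[:2]: print(n,q['pixel'],q['score'],onz(p,q['pixel'],.13),onz(p,q['pixel'],.004))
print('exp',proj(p,(.5135,.169,.13)),p['world_from_camera'])
save(p,'3.png')
E
python3 c.py
```

```text
4.45 [0.5151 0.1681 0.2262] [ 3.1414  0.0007 -0.0003] [ 0.1739  0.3738  1.4778 -0.      1.2908  0.1743] 0.04607625825921395 [ 0.3309  0.0234 -0.3928]
lid_handle [279.9, 218.0] 0.56 [0.5195 0.1668 0.13  ] [0.521  0.1318 0.004 ]
yellow_tin [469.6, 210.6] 0.42 [0.685  0.1736 0.13  ] [0.7689 0.142  0.004 ]
yellow_tin [278.3, 215.5] 0.41 [0.518 0.169 0.13 ] [0.5189 0.1352 0.004 ]
exp [273.1177 215.5435] [[ 1.      0.0008 -0.0011  0.5163]
 [ 0.0005 -0.9692 -0.2465  0.2371]
 [-0.0013  0.2465 -0.9691  0.3832]
 [ 0.      0.      0.      1.    ]]
```

View pics/3.png

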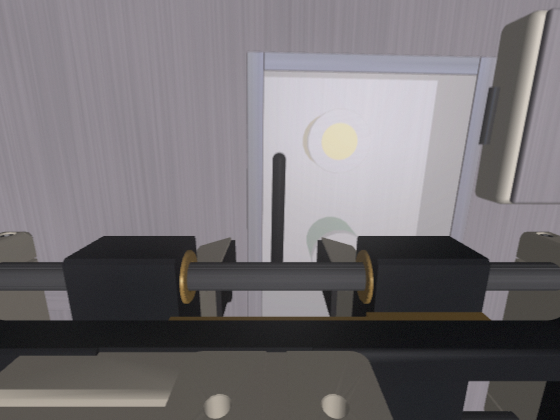

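Emit:
carry_out(
  translation=[
    [0.002, 0, 0.02],
    [0, 0, 0.03],
    [0, 0, 0.03],
    [0, 0, 0.02],
    [0, 0, 0.012],
    [0, 0, 0],
    [0, 0, 0],
    [0, 0, 0],
    [0, 0, 0],
    [0, 0, 0],
  ],
  turn=[
    [0, 0, 0],
    [0, 0, 0],
    [0, 0, 0],
    [0, 0, 0],
    [0, 0, 0],
    [0, 0, 0],
    [0, 0, 0],
    [0, 0, 0],
    [0, 0, 0],
    [0, 0, 0],
  ],
  gripper=[0, 0, 0, 0, 0, 0.9, 0.9, 0.9, 0.9, 0.9],
  squeeze=15,
)

```text
time: 5.6
tool_pos: [0.5166, 0.1661, 0.1153]
tool_rot: [3.142, 0.001, -0.004]
contact_force: [-11.8, 0.1, 11.2]
opening: 0.0108
```

```bash
cat > pl.py <<'E'
from h import *
def rows(poses):
    "poses: list of (tcp pos, Rotation); prints rows in tool axes"
    t=[];r=[]
    for (p,A),(q,B) in zip(poses[:-1],poses[1:]):
        t.append(np.round(A.inv().apply(np.subtract(q,p)),4).tolist()); r.append(np.round((A.inv()*B).as_rotvec(),3).tolist())
    for i in range(0,len(t),10): print(t[i:i+10],'\n',r[i:i+10],len(t[i:i+10]))
E
python3 - <<'E'
from pl import *
D=R.from_euler('x',np.pi); G=np.array([.5135,.168,.134]);H=np.array([.7035,.168,.0955])
P=[]
for th in np.linspace(0,1.14,21):
    A=R.from_euler('y',.3*th/1.14)*D
    g=H+R.from_euler('y',th).apply(G-H); P.append((g+A.apply([0,0,.019]),A))
rows(P); print(P[0][0],P[-1][0])
E
```

```text
[[0.0022, 0.0, -0.0108], [0.0027, 0.0, -0.0106], [0.0031, 0.0, -0.0105], [0.0035, 0.0, -0.0104], [0.004, 0.0, -0.0102], [0.0044, 0.0, -0.01], [0.0048, 0.0, -0.0098], [0.0052, 0.0, -0.0096], [0.0056, 0.0, -0.0093], [0.006, 0.0, -0.0091]] 
 [[0.0, -0.015, -0.0], [0.0, -0.015, -0.0], [-0.0, -0.015, -0.0], [0.0, -0.015, -0.0], [0.0, -0.015, -0.0], [0.0, -0.015, -0.0], [-0.0, -0.015, -0.0], [0.0, -0.015, -0.0], [-0.0, -0.015, -0.0], [0.0, -0.015, -0.0]] 10
[[0.0064, 0.0, -0.0088], [0.0068, 0.0, -0.0085], [0.0071, 0.0, -0.0082], [0.0074, 0.0, -0.0079], [0.0078, 0.0, -0.0076], [0.0081, 0.0, -0.0072], [0.0084, 0.0, -0.0069], [0.0087, 0.0, -0.0065], [0.0089, 0.0, -0.0061], [0.0092, 0.0, -0.0057]] 
 [[-0.0, -0.015, -0.0], [0.0, -0.015, -0.0], [0.0, -0.015, -0.0], [0.0, -0.015, -0.0], [-0.0, -0.015, -0.0], [0.0, -0.015, -0.0], [0.0, -0.015, -0.0], [0.0, -0.015, -0.0], [-0.0, -0.015, -0.0], [0.0, -0.015, -0.0]] 10
[0.5135 0.168  0.115 ] [0.65352455 0.168      0.26606636]
```

Emit:
carry_out(
  translation=[
    [-0.003, 0, 0],
    [0.002, 0, -0.011],
    [0.003, 0, -0.0105],
    [0.003, 0, -0.0105],
    [0.0035, 0, -0.0105],
    [0.004, 0, -0.01],
    [0.0045, 0, -0.01],
  ],
  turn=[
    [0, 0, 0],
    [0, -0.015, 0],
    [0, -0.015, 0],
    [0, -0.015, 0],
    [0, -0.015, 0],
    [0, -0.015, 0],
    [0, -0.015, 0],
  ],
  gripper=[0.9, 0.9, 0.9, 0.9, 0.9, 0.9, 0.9],
)

```text
time: 6.3
tool_pos: [0.5389, 0.1657, 0.1763]
tool_rot: [3.141, 0.086, -0.005]
contact_force: [10.2, -0.6, -9.9]
opening: 0.0102
```

Emit:
carry_out(
  translation=[
    [0.0065, 0, -0.009],
    [0.005, 0, -0.0095],
    [0.0055, 0, -0.0095],
    [0.006, 0, -0.009],
    [0.0065, 0, -0.009],
    [0.007, 0, -0.0085],
  ],
  turn=[
    [0, -0.015, 0],
    [0, -0.015, 0],
    [0, -0.015, 0],
    [0, -0.015, 0],
    [0, -0.015, 0],
    [0, -0.015, 0],
  ],
  gripper=[0.9, 0.9, 0.9, 0.9, 0.9, 0.9],
)

```text
time: 6.9
tool_pos: [0.5788, 0.1649, 0.226]
tool_rot: [3.139, 0.184, -0.005]
contact_force: [-4.2, -4.7, 0.9]
opening: 0.0104
```

Emit:
carry_out(
  translation=[
    [0.007, 0, -0.008],
    [0.0075, 0, -0.008],
    [0.008, 0, -0.0075],
    [0.008, 0, -0.007],
    [0.0085, 0, -0.007],
    [0.0085, 0, -0.0065],
  ],
  turn=[
    [0, -0.015, 0],
    [0, -0.015, 0],
    [0, -0.015, 0],
    [0, -0.015, 0],
    [0, -0.015, 0],
    [0, -0.015, 0],
  ],
  gripper=[0.9, 0.9, 0.9, 0.9, 0.9, 0.9],
)

```text
time: 7.5
tool_pos: [0.6351, 0.1641, 0.2602]
tool_rot: [3.139, 0.271, -0.006]
contact_force: [-4.1, -5.6, 6.1]
opening: 0.0104
```

Emit:
carry_out(
  translation=[
    [0.009, 0, -0.006],
    [0.0085, 0, -0.0055],
    [0.002, 0, -0.001],
    [0, 0, 0],
    [0, 0, 0],
  ],
  turn=[
    [0, -0.015, 0],
    [0, -0.015, 0],
    [0, 0, 0],
    [0, 0, 0],
    [0, 0, 0],
  ],
  gripper=[0.9, 0.9, 0.9, 0.9, 0.9],
)

```text
time: 8.0
tool_pos: [0.6567, 0.1638, 0.2665]
tool_rot: [3.139, 0.302, -0.007]
contact_force: [-6.7, -6.5, 5.5]
opening: 0.0102
```

```bash
cat > d.py <<'E'
from h import *
import sys
np.set_printoptions(precision=4,suppress=True)
s=robot.observe(); A=R.from_euler('xyz',s['tool_rot']); g=s['tool_pos']-A.apply([0,0,.019])
d=g-[.7035,.168,.0955]; print(s['time'],'grasp',g,'theta',np.arctan2(d[2],-d[0])-.2,s['contact_force'],s['opening'])
P={n:read_camera(n) for n in ('scene','top')}
for n in ('red_grip','lid_handle'):
    t=[nets.tip_of(P[c],n) for c in P]
    print(n,[(q[0]['pixel'],round(q[0]['score'],2)) if q else None for q in t])
    if all(t): print(tri(ray(P['scene'],t[0][0]['pixel']),ray(P['top'],t[1][0]['pixel'])))
K=np.array([.5935,.1686,0])
for nm,X in (('locked',(.038,-.182,.126)),('straight',(.030,-.182,.131))): print(nm,K+X,[proj(P[c],K+X) for c in P])
a=P['scene']['img'][120:300,180:420];b=P['top']['img'][120:300,140:380]
cv2.imwrite('pics/'+sys.argv[1],cv2.resize(np.hstack([a,b]),(800,300),interpolation=cv2.INTER_CUBIC)[:,:,::-1])
E
python3 d.py 4.png
```

```text
8.0 grasp [0.6624 0.1638 0.2846] theta 1.1565579378163215 [-6.7339 -6.4518  5.4968] 0.010237848554612659
red_grip [([265.1, 221.7], 0.65), ([298.0, 196.5], 0.48)]
(array([ 0.6253, -0.0189,  0.1378]), np.float64(0.003598108738572573))
lid_handle [([342.2, 185.1], 0.89), None]
locked [ 0.6315 -0.0134  0.126 ] [array([268.517 , 225.3173]), array([296.4429, 195.0618])]
straight [ 0.6235 -0.0134  0.131 ] [array([267.7343, 221.9119]), array([296.5362, 197.7083])]
```

View pics/4.png

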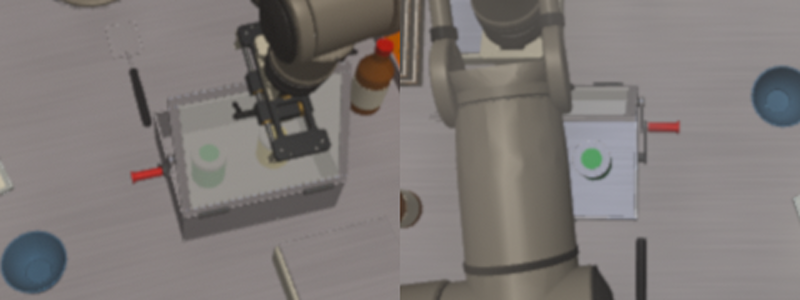

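Emit:
carry_out(
  translation=[
    [-0.002, 0, 0.001],
    [-0.002, 0, 0.001],
    [-0.002, 0, 0.001],
    [0, 0, 0],
  ],
  turn=[
    [0, 0, 0],
    [0, 0, 0],
    [0, 0, 0],
    [0, 0, 0],
  ],
  gripper=[0.9, 0.9, 0.9, 0.9],
)

```text
time: 8.7
tool_pos: [0.6541, 0.1639, 0.2658]
tool_rot: [3.14, 0.289, -0.007]
contact_force: [12.0, -3.9, 6.3]
opening: 0.0105
```

```bash
python3 d.py 5.png
```

```text
8.7 grasp [0.6595 0.1638 0.284 ] theta 1.1413247475259949 [11.9997 -3.9006  6.3096] 0.010468779206412641
red_grip [([264.8, 226.0], 0.48), ([297.6, 193.8], 0.55)]
(array([ 0.6337, -0.0202,  0.1298]), np.float64(0.0075282716867639005))
lid_handle [([337.9, 183.8], 0.58), None]
locked [ 0.6315 -0.0134  0.126 ] [array([268.517 , 225.3173]), array([296.4429, 195.0618])]
straight [ 0.6235 -0.0134  0.131 ] [array([267.7343, 221.9119]), array([296.5362, 197.7083])]
```

Emit:
carry_out(
  translation=[
    [0.002, 0, -0.001],
    [0.001, 0, 0],
    [0, 0, 0],
    [0, 0, 0],
    [0, 0, -0.015],
    [0, 0, -0.03],
    [0, 0, -0.04],
    [0, 0, -0.03],
  ],
  turn=[
    [0, 0, 0],
    [0, 0, 0],
    [0, 0, 0],
    [0, 0, 0],
    [0, 0, 0],
    [0, 0, 0],
    [0, 0, 0],
    [0, 0, 0],
  ],
  gripper=[0.9, 0.55, 0.55, 0.55, 0.5, 0.5, 0.5, 0.5],
)

```text
time: 9.8
tool_pos: [0.6669, 0.1618, 0.3532]
tool_rot: [-3.138, 0.293, -0.004]
contact_force: [-10.4, -1.3, 10.8]
opening: 0.023
```

Emit:
carry_out(
  translation=[
    [0, 0, 0],
    [0, 0, 0],
  ],
  turn=[
    [0, 0, 0],
    [0, 0, 0],
  ],
  gripper=[0.5, 0.5],
)

```text
time: 10.0
tool_pos: [0.6683, 0.1619, 0.3541]
tool_rot: [-3.138, 0.286, -0.004]
contact_force: [0.4, -0.1, -0.1]
opening: 0.0226
```

```bash
python3 d.py 6.png; python3 -c "
from h import *
print(robot.observe()['qpos'])"
```

```text
10.0 grasp [0.6737 0.1618 0.3723] theta 1.263508814650225 [ 0.392  -0.0877 -0.0706] 0.02261596606063834
red_grip [([264.9, 226.1], 0.44), None]
lid_handle [([340.8, 184.8], 0.95), None]
locked [ 0.6315 -0.0134  0.126 ] [array([268.517 , 225.3173]), array([296.4429, 195.0618])]
straight [ 0.6235 -0.0134  0.131 ] [array([267.7343, 221.9119]), array([296.5362, 197.7083])]
[0.10946421 0.98715809 0.03716207 0.0531565  2.40118372 0.14830975]
```

View pics/6.png

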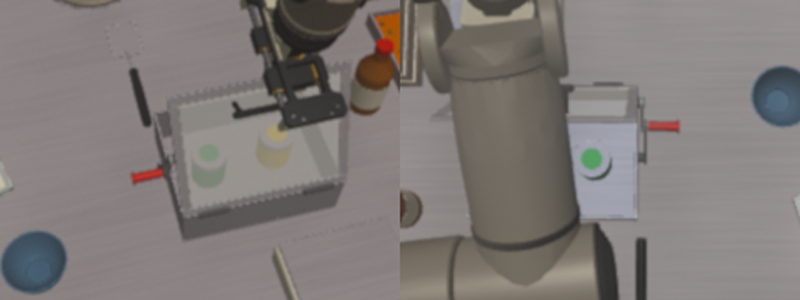

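```bash
cat > e.py <<'E'
from pl import *
np.set_printoptions(precision=4,suppress=True)
K=np.array([.5935,.1686,0])
p=read_camera('top'); hsv=cv2.cvtColor(p['img'],cv2.COLOR_RGB2HSV)
m=cv2.inRange(hsv,(40,60,60),(90,255,255)); k=np.zeros_like(m);k[190:240,235:285]=1;m*=k
M=cv2.moments(m,True); c=(M['m10']/M['m00'],M['m01']/M['m00']); T=onz(p,c,.076); print('tin',c,M['m00'],T,T-K)
tin=(T-K)[:2]
X,Y,Z=np.meshgrid(np.linspace(-.095,.095,20),np.linspace(-.0375,.0375,9),-np.linspace(.047,.17,14),indexing='ij')
B=np.stack([X,Y,Z],-1).reshape(-1,3)
def seg(Q,a,b):
    a,b=map(np.array,(a,b));t=np.clip((Q-a)@(b-a)/((b-a)@(b-a)),0,1);return np.linalg.norm(Q-a-t[:,None]*(b-a),axis=1).min()
for psi in (.2,.35,.5,.65):
  for al in (.1,.2,.3,.4):
    A0=R.from_euler('z',np.pi/2-psi)*R.from_euler('x',np.pi)
    A=A0*R.from_euler('x',al)
    if A.apply([0,0,1])[0]<0: A=A0*R.from_euler('x',-al); sg=-1
    else: sg=1
    Q=A.apply(B)+[*tin,.066]
    lid=((.110-Q[:,0])*np.sin(1.13)-(Q[:,2]-.094)*np.cos(1.13)).min()
    st=min(seg(Q,(-.005,-.153,.064),(.038,-.153,.126)),seg(Q,(.038,-.153,.126),(.061,-.153,.198)),seg(Q,(.038,-.157,.126),(.038,-.207,.126)))
    print(psi,al,sg,'lid %.3f stay %.3f lowest %.3f'%(lid,st,Q[:,2].min()),'ypr',A.as_euler('xyz'))
E
python3 e.py
```

```text
tin (254.49579831932772, 214.7058823529412) 119.0 [0.5858 0.1034 0.076 ] [-0.0077 -0.0652  0.076 ]
0.2 0.1 -1 lid 0.009 stay 0.020 lowest 0.109 ypr [3.0416 0.     1.3708]
0.2 0.2 -1 lid 0.024 stay 0.026 lowest 0.105 ypr [2.9416 0.     1.3708]
0.2 0.3 -1 lid 0.040 stay 0.031 lowest 0.100 ypr [2.8416 0.     1.3708]
0.2 0.4 -1 lid 0.056 stay 0.037 lowest 0.095 ypr [2.7416 0.     1.3708]
0.35 0.1 -1 lid -0.002 stay 0.029 lowest 0.109 ypr [3.0416 0.     1.2208]
0.35 0.2 -1 lid 0.012 stay 0.035 lowest 0.105 ypr [2.9416 0.     1.2208]
0.35 0.3 -1 lid 0.027 stay 0.041 lowest 0.100 ypr [2.8416 0.     1.2208]
0.35 0.4 -1 lid 0.043 stay 0.046 lowest 0.095 ypr [2.7416 0.     1.2208]
0.5 0.1 -1 lid -0.013 stay 0.037 lowest 0.109 ypr [3.0416 0.     1.0708]
0.5 0.2 -1 lid 0.001 stay 0.043 lowest 0.105 ypr [2.9416 0.     1.0708]
0.5 0.3 -1 lid 0.015 stay 0.049 lowest 0.100 ypr [2.8416 0.     1.0708]
0.5 0.4 -1 lid 0.029 stay 0.055 lowest 0.095 ypr [2.7416 0.     1.0708]
0.65 0.1 -1 lid -0.022 stay 0.045 lowest 0.109 ypr [3.0416 0.     0.9208]
0.65 0.2 -1 lid -0.010 stay 0.051 lowest 0.105 ypr [2.9416 0.     0.9208]
0.65 0.3 -1 lid 0.003 stay 0.057 lowest 0.100 ypr [2.8416 0.     0.9208]
0.65 0.4 -1 lid 0.016 stay 0.063 lowest 0.095 ypr [2.7416 0.     0.9208]
```

```bash
cat > f.py <<'E'
from pl import *
from scipy.spatial.transform import Slerp
np.set_printoptions(precision=4,suppress=True)
def leg(a,b,n):
    S=Slerp([0,1],R.concatenate([a[1],b[1]]))
    return [((1-u)*np.array(a[0])+u*np.array(b[0]),S(u)) for u in np.linspace(0,1,n+1)[1:]]
def cur():
    s=robot.observe(); return (s['tool_pos'],R.from_euler('xyz',s['tool_rot']))
E
python3 - <<'E'
from f import *
G=R.from_euler('xyz',[2.8416,0,1.3708]); z=G.apply([0,0,1]); g=np.array([.586,.1034,.066])+.019*z
print(z,g)
c=cur(); W1=([.50,.10,.36],G); W2=([.53,.095,.19],G)
P=[c]+leg(c,W1,12); print('1'); rows(P); print('2'); rows([W1]+leg(W1,W2,4)); print('3'); rows([W2]+leg(W2,(g,G),5))
E
```

```text
[ 0.2896 -0.0587 -0.9553] [0.5915 0.1023 0.0478]
1
[[-0.0135, 0.0052, 0.0035], [-0.0141, 0.0036, 0.0031], [-0.0145, 0.0019, 0.0027], [-0.0148, 0.0001, 0.0022], [-0.0147, -0.0016, 0.0016], [-0.0145, -0.0032, 0.001], [-0.0141, -0.0048, 0.0003], [-0.0135, -0.0064, -0.0004], [-0.0127, -0.0078, -0.0011], [-0.0117, -0.0091, -0.0019]] 
 [[-0.038, 0.037, -0.11], [-0.038, 0.037, -0.11], [-0.038, 0.037, -0.11], [-0.038, 0.037, -0.11], [-0.038, 0.037, -0.11], [-0.038, 0.037, -0.11], [-0.038, 0.037, -0.11], [-0.038, 0.037, -0.11], [-0.038, 0.037, -0.11], [-0.038, 0.037, -0.11]] 10
[[-0.0105, -0.0102, -0.0027], [-0.0092, -0.0112, -0.0035]] 
 [[-0.038, 0.037, -0.11], [-0.038, 0.037, -0.11]] 2
2
[[0.0003, -0.0053, 0.0428], [0.0003, -0.0053, 0.0428], [0.0003, -0.0053, 0.0428], [0.0003, -0.0053, 0.0428]] 
 [[0.0, 0.0, 0.0], [0.0, 0.0, 0.0], [0.0, 0.0, 0.0], [0.0, 0.0, 0.0]] 4
3
[[0.0039, 0.0028, 0.0306], [0.0039, 0.0028, 0.0306], [0.0039, 0.0028, 0.0306], [0.0039, 0.0028, 0.0306], [0.0039, 0.0028, 0.0306]] 
 [[0.0, 0.0, 0.0], [0.0, 0.0, 0.0], [0.0, 0.0, 0.0], [0.0, 0.0, 0.0], [0.0, 0.0, 0.0]] 5
```

Emit:
carry_out(
  translation=[
    [-0.0135, 0.005, 0.0035],
    [-0.014, 0.0035, 0.003],
    [-0.0145, 0.002, 0.0025],
    [-0.015, 0, 0.002],
    [-0.015, -0.0015, 0.0015],
    [-0.0145, -0.003, 0.001],
    [-0.014, -0.005, 0.0005],
    [-0.0135, -0.0065, -0.0005],
    [-0.0125, -0.008, -0.001],
    [-0.0115, -0.009, -0.002],
  ],
  turn=[
    [-0.038, 0.037, -0.11],
    [-0.038, 0.037, -0.11],
    [-0.038, 0.037, -0.11],
    [-0.038, 0.037, -0.11],
    [-0.038, 0.037, -0.11],
    [-0.038, 0.037, -0.11],
    [-0.038, 0.037, -0.11],
    [-0.038, 0.037, -0.11],
    [-0.038, 0.037, -0.11],
    [-0.038, 0.037, -0.11],
  ],
  gripper=[0.5, 0.5, 0.5, 0.5, 0.5, 0.5, 0.5, 0.5, 0.5, 0.5],
)

```text
time: 11.35
tool_pos: [0.5304, 0.1166, 0.3615]
tool_rot: [2.917, 0.016, 1.11]
contact_force: [-0.7, 0.4, -0.5]
opening: 0.0229
```

Emit:
carry_out(
  translation=[
    [-0.0105, -0.01, -0.0025],
    [-0.009, -0.011, -0.0035],
    [0, -0.005, 0.04],
    [0, -0.005, 0.04],
    [0, -0.005, 0.04],
    [0, -0.005, 0.04],
    [0, 0, 0],
  ],
  turn=[
    [-0.038, 0.037, -0.11],
    [-0.038, 0.037, -0.11],
    [0, 0, 0],
    [0, 0, 0],
    [0, 0, 0],
    [0, 0, 0],
    [0, 0, 0],
  ],
  gripper=[-0.75, -0.75, -0.75, -0.75, -0.75, -0.75, -0.75],
)

```text
time: 12.05
tool_pos: [0.5274, 0.1, 0.1984]
tool_rot: [2.855, 0.005, 1.336]
contact_force: [-0.4, -0.5, 0.1]
opening: 0.0743
```

```bash
python3 - <<'E'
from f import *
G=R.from_euler('xyz',[2.8416,0,1.3708]); z=G.apply([0,0,1])
p=read_camera('wrist'); c=cur(); s=robot.observe(); print(s['time'],c[0],s['tool_rot'],s['opening'],s['qpos'],s['contact_force'])
for q in nets.tip_of(p,'green_tin')[:2]: print('net',q['pixel'],q['score'],onz(p,q['pixel'],.004))
r=nets.regions_of(p,'green_tin')
for q in r[:1]: print(q['pixel'],q['score'],q['region'].sum())
hsv=cv2.cvtColor(p['img'],cv2.COLOR_RGB2HSV); m=cv2.inRange(hsv,(40,80,60),(90,255,255))
n,l,st,ce=cv2.connectedComponentsWithStats(m)
for i in range(1,n):
    if st[i,4]>150: print('blob',ce[i],st[i],onz(p,ce[i],.076))
print('exp top',proj(p,(.586,.1034,.076)))
g=np.array([.586,.1034,.066])+.019*z
rows([c]+leg(c,(g,G),5)); save(p,'7.png')
E
```

```text
12.1 [0.529  0.1004 0.2017] [2.85   0.0035 1.3361] 0.07754992741727068 [ 0.1038  0.2567  1.7614 -0.1313  0.853  -1.1599] [-0.4542 -0.8858  0.9182]
net [289.3, 188.0] 0.75 [0.5829 0.1032 0.004 ]
[294.1, 206.2] 0.56 3900
blob [294.1712 222.9525] [277 209  35  29 800] [0.5873 0.1049 0.076 ]
exp top [292.4983 222.2176]
[[0.0034, 0.0027, 0.0329], [0.0033, 0.0027, 0.033], [0.0032, 0.0026, 0.033], [0.0031, 0.0026, 0.033], [0.003, 0.0026, 0.033]] 
 [[-0.002, 0.003, -0.006], [-0.002, 0.003, -0.006], [-0.002, 0.003, -0.006], [-0.002, 0.003, -0.006], [-0.002, 0.003, -0.006]] 5
```

View pics/7.png

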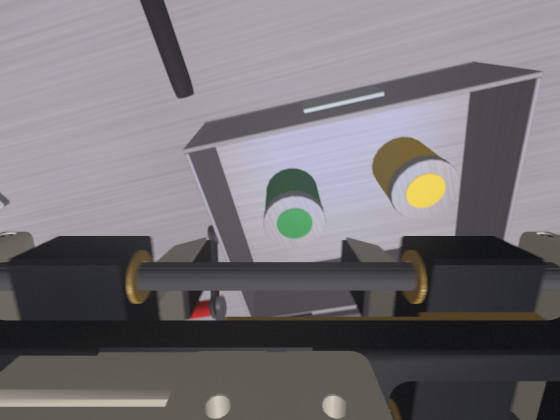

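Emit:
carry_out(
  translation=[
    [0.0035, 0.0027, 0.033],
    [0.0035, 0.0027, 0.033],
    [0.0033, 0.0027, 0.033],
    [0.0033, 0.0027, 0.033],
    [0.0033, 0.0027, 0.033],
    [0, 0, 0],
    [0, 0, 0],
    [0, 0, 0],
    [0, 0, 0],
  ],
  turn=[
    [-0.002, 0.003, -0.006],
    [-0.002, 0.003, -0.006],
    [-0.002, 0.003, -0.006],
    [-0.002, 0.003, -0.006],
    [-0.002, 0.003, -0.006],
    [0, 0, 0],
    [0, 0, 0],
    [0, 0, 0],
    [0, 0, 0],
  ],
  gripper=[-0.75, -0.75, -0.75, -0.75, -0.75, 0.4, 0.4, 0.4, 0.4],
  squeeze=25,
)

```text
time: 13.1
tool_pos: [0.5952, 0.1038, 0.0525]
tool_rot: [2.831, -0.005, 1.37]
contact_force: [-0.4, -0.9, 5.5]
opening: 0.0616
```

```bash
cat > g.py <<'E'
from f import *
c=cur(); A=c[1]
W=[((.58,.1038,.11),4),((.50,.09,.19),5),((.42,-.03,.21),4),((.43,-.22,.20),5),((.46,-.369,.15),5),((.46,-.369,.075),4)]
P=[c]
for w,n in W: P+=leg(P[-1],(w,A),n)
rows(P)
E
python3 g.py
```

```text
[[-0.0007, 0.0008, -0.0148], [-0.0007, 0.0008, -0.0148], [-0.0007, 0.0008, -0.0148], [-0.0007, 0.0008, -0.0148], [-0.0058, -0.0095, -0.0199], [-0.0058, -0.0095, -0.0199], [-0.0058, -0.0095, -0.0199], [-0.0058, -0.0095, -0.0199], [-0.0058, -0.0095, -0.0199], [-0.0334, -0.0114, -0.0091]] 
 [[-0.0, -0.0, 0.0], [0.0, 0.0, 0.0], [0.0, 0.0, 0.0], [0.0, 0.0, 0.0], [0.0, 0.0, 0.0], [0.0, 0.0, 0.0], [0.0, 0.0, 0.0], [0.0, 0.0, 0.0], [0.0, 0.0, 0.0], [0.0, 0.0, 0.0]] 10
[[-0.0334, -0.0114, -0.0091], [-0.0334, -0.0114, -0.0091], [-0.0334, -0.0114, -0.0091], [-0.0368, 0.0085, 0.0047], [-0.0368, 0.0085, 0.0047], [-0.0368, 0.0085, 0.0047], [-0.0368, 0.0085, 0.0047], [-0.0368, 0.0085, 0.0047], [-0.028, 0.0083, 0.013], [-0.028, 0.0083, 0.013]] 
 [[0.0, 0.0, 0.0], [0.0, 0.0, 0.0], [0.0, 0.0, 0.0], [0.0, 0.0, 0.0], [0.0, 0.0, 0.0], [0.0, 0.0, 0.0], [0.0, 0.0, 0.0], [0.0, 0.0, 0.0], [0.0, 0.0, 0.0], [0.0, 0.0, 0.0]] 10
[[-0.028, 0.0083, 0.013], [-0.028, 0.0083, 0.013], [-0.028, 0.0083, 0.013], [-0.0001, -0.0057, 0.0179], [-0.0001, -0.0057, 0.0179], [-0.0001, -0.0057, 0.0179], [-0.0001, -0.0057, 0.0179]] 
 [[0.0, 0.0, 0.0], [0.0, 0.0, 0.0], [0.0, 0.0, 0.0], [0.0, 0.0, 0.0], [0.0, 0.0, 0.0], [0.0, 0.0, 0.0], [0.0, 0.0, 0.0]] 7
```

Emit:
carry_out(
  translation=[
    [-0.0007, 0.0008, -0.015],
    [-0.0007, 0.0008, -0.015],
    [-0.0007, 0.0008, -0.015],
    [-0.0007, 0.0008, -0.015],
    [-0.006, -0.0095, -0.02],
    [-0.006, -0.0095, -0.02],
    [-0.006, -0.0095, -0.02],
    [-0.006, -0.0095, -0.02],
    [-0.006, -0.0095, -0.02],
  ],
  turn=[
    [0, 0, 0],
    [0, 0, 0],
    [0, 0, 0],
    [0, 0, 0],
    [0, 0, 0],
    [0, 0, 0],
    [0, 0, 0],
    [0, 0, 0],
    [0, 0, 0],
  ],
  gripper=[0.4, 0.4, 0.4, 0.4, 0.4, 0.4, 0.4, 0.4, 0.4],
  squeeze=35,
)

```text
time: 14.0
tool_pos: [0.4974, 0.0891, 0.1908]
tool_rot: [2.835, -0.004, 1.37]
contact_force: [-0.6, -0.3, -1.5]
opening: 0.0615
```

Emit:
carry_out(
  translation=[
    [-0.033, -0.0115, -0.009],
    [-0.033, -0.0115, -0.009],
    [-0.033, -0.0115, -0.009],
    [-0.033, -0.0115, -0.009],
    [-0.037, 0.0085, 0.005],
    [-0.037, 0.0085, 0.005],
    [-0.037, 0.0085, 0.005],
    [-0.037, 0.0085, 0.005],
    [-0.037, 0.0085, 0.005],
  ],
  turn=[
    [0, 0, 0],
    [0, 0, 0],
    [0, 0, 0],
    [0, 0, 0],
    [0, 0, 0],
    [0, 0, 0],
    [0, 0, 0],
    [0, 0, 0],
    [0, 0, 0],
  ],
  gripper=[0.4, 0.4, 0.4, 0.4, 0.4, 0.4, 0.4, 0.4, 0.4],
)

```text
time: 14.9
tool_pos: [0.4284, -0.2214, 0.1986]
tool_rot: [2.833, -0.003, 1.37]
contact_force: [1.3, 0.3, -2.5]
opening: 0.0619
```

Emit:
carry_out(
  translation=[
    [-0.028, 0.008, 0.013],
    [-0.028, 0.008, 0.013],
    [-0.028, 0.008, 0.013],
    [-0.028, 0.008, 0.013],
    [-0.028, 0.008, 0.013],
    [0, -0.0057, 0.018],
    [0, -0.0057, 0.018],
    [0, 0, 0],
  ],
  turn=[
    [0, 0, 0],
    [0, 0, 0],
    [0, 0, 0],
    [0, 0, 0],
    [0, 0, 0],
    [0, 0, 0],
    [0, 0, 0],
    [0, 0, 0],
  ],
  gripper=[0.4, 0.4, 0.4, 0.4, 0.4, 0.4, 0.4, 0.4],
)

```text
time: 15.7
tool_pos: [0.4563, -0.3671, 0.1076]
tool_rot: [2.839, -0.007, 1.37]
contact_force: [-0.7, 0.3, -1.8]
opening: 0.0617
```

```bash
python3 - <<'E'
from f import *
s=robot.observe();c=cur();print(s['time'],c[0],s['tool_rot'],s['opening'],s['contact_force'],s['qpos'])
P={n:read_camera(n) for n in('scene','top')}
for n in ('tray','green_tin','red_grip'):
    t=[nets.tip_of(P[k],n) for k in P]; print(n,[(q[0]['pixel'],round(q[0]['score'],2)) if q else None for q in t])
    if all(t): print(tri(ray(P['scene'],t[0][0]['pixel']),ray(P['top'],t[1][0]['pixel'])))
a=P['scene']['img'][110:310,90:330];b=P['top']['img'][150:350,240:480]
cv2.imwrite('pics/8.png',cv2.resize(np.hstack([a,b]),(800,333),interpolation=cv2.INTER_CUBIC)[:,:,::-1])
rows([c]+leg(c,((.460,-.369,.0545),c[1]),5))
E
```

```text
15.7 [ 0.4563 -0.3671  0.1076] [ 2.8386 -0.0066  1.37  ] 0.06167812494252241 [-0.7005  0.3263 -1.7836] [-0.9196  0.4573  1.7602  0.3098  0.7212 -2.5013]
tray [([146.6, 225.8], 0.79), ([422.1, 261.5], 0.76)]
(array([ 0.4522, -0.3763, -0.0084]), np.float64(0.014563116516363337))
green_tin [([143.4, 212.5], 0.89), ([425.3, 260.4], 0.55)]
(array([ 0.4554, -0.3605,  0.0675]), np.float64(0.011185816906133872))
red_grip [([266.8, 224.0], 0.55), ([299.2, 193.6], 0.61)]
(array([ 0.6334, -0.0192,  0.1384]), np.float64(0.0024293050434173458))
[[-0.0003, -0.0024, 0.0104], [-0.0003, -0.0024, 0.0104], [-0.0003, -0.0024, 0.0104], [-0.0003, -0.0024, 0.0104], [-0.0003, -0.0024, 0.0104]] 
 [[0.0, 0.0, 0.0], [0.0, 0.0, 0.0], [0.0, 0.0, 0.0], [0.0, 0.0, 0.0], [0.0, 0.0, 0.0]] 5
```

View pics/8.png

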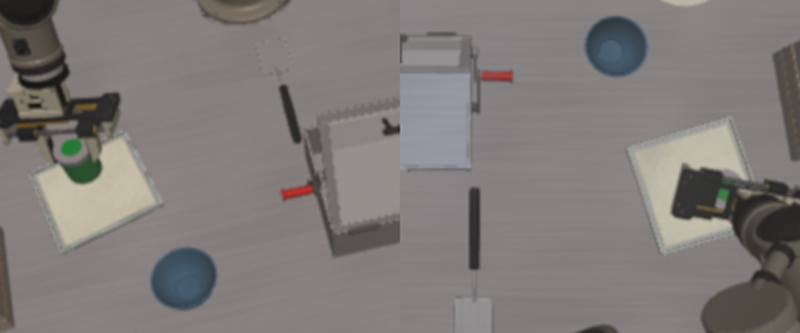

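The tin is held upright over the tray, at about (80,160) left and (722,195) right, and the stay is still locked. I lower it now.

Emit:
carry_out(
  translation=[
    [0, -0.0024, 0.0104],
    [0, -0.0024, 0.0104],
    [0, -0.0024, 0.0104],
    [0, -0.0024, 0.0104],
    [0, -0.0022, 0.008],
    [0, 0, 0],
  ],
  turn=[
    [0, 0, 0],
    [0, 0, 0],
    [0, 0, 0],
    [0, 0, 0],
    [0, 0, 0],
    [0, 0, 0],
  ],
  gripper=[0.4, 0.4, 0.4, 0.4, 0.4, 0.4],
)

```text
time: 16.7
tool_pos: [0.4605, -0.3684, 0.0562]
tool_rot: [2.838, -0.006, 1.369]
contact_force: [-0.1, 0.5, -2.3]
opening: 0.0614
```

Emit:
carry_out(
  translation=[
    [0, -0.0006, 0.0019],
    [0, -0.0004, 0.0015],
    [0, 0, 0],
  ],
  turn=[
    [0, 0, 0],
    [0, 0, 0],
    [0, 0, 0],
  ],
  gripper=[0.4, 0.4, 0.4],
)

```text
time: 17.0
tool_pos: [0.4612, -0.3693, 0.0548]
tool_rot: [2.835, -0.003, 1.369]
contact_force: [-0.5, 0.8, -2.5]
opening: 0.0613
```

Emit:
carry_out(
  translation=[
    [0, -0.0005, 0.0015],
    [0, -0.0004, 0.0012],
    [0, 0, 0],
  ],
  turn=[
    [0, 0, 0],
    [0, 0, 0],
    [0, 0, 0],
  ],
  gripper=[0.4, 0.4, 0.4],
)

```text
time: 17.3
tool_pos: [0.4614, -0.3694, 0.0526]
tool_rot: [2.834, -0.003, 1.369]
contact_force: [-2.9, 0.5, 3.5]
opening: 0.0616
```

Emit:
carry_out(
  translation=[
    [0, 0, 0],
    [0, 0, 0],
    [0, 0, 0],
    [0, 0, 0],
    [0, 0, -0.02],
    [0, 0, -0.04],
    [0, 0, -0.04],
    [0, 0, -0.04],
    [0, 0, -0.03],
    [0, 0, 0],
  ],
  turn=[
    [0, 0, 0],
    [0, 0, 0],
    [0, 0, 0],
    [0, 0, 0],
    [0, 0, 0],
    [0, 0, 0],
    [0, 0, 0],
    [0, 0, 0],
    [0, 0, 0],
    [0, 0, 0],
  ],
  gripper=[0.2, 0, -0.5, -0.75, -0.75, -0.75, -0.75, -0.75, -0.75, -0.75],
)

```text
time: 18.3
tool_pos: [0.4114, -0.3612, 0.2184]
tool_rot: [2.829, 0.003, 1.369]
contact_force: [0.0, -1.3, -0.4]
opening: 0.0804
```

```bash
python3 - <<'E'
from f import *
s=robot.observe();c=cur();print(s['time'],c[0],s['tool_rot'],s['qpos'])
P={n:read_camera(n) for n in('scene','top')}
for n in ('green_tin','red_grip'):
    t=[nets.tip_of(P[k],n) for k in P]; print(n,[(q[0]['pixel'],round(q[0]['score'],2)) if q else None for q in t])
    if all(t): print(tri(ray(P['scene'],t[0][0]['pixel']),ray(P['top'],t[1][0]['pixel'])))
hsv=cv2.cvtColor(P['top']['img'],cv2.COLOR_RGB2HSV); m=cv2.inRange(hsv,(40,80,60),(90,255,255))
n,l,st,ce=cv2.connectedComponentsWithStats(m)
for i in range(1,n):
    if st[i,4]>40: print('blob',ce[i],st[i],onz(P['top'],ce[i],.076))
B=R.from_euler('x',np.pi+.55); z=B.apply([0,0,1]); g=np.array([.632,-.020,.127])+.019*z; pre=g-.12*z
print('g',g,'pre',pre,B.as_euler('xyz'))
rows([c]+leg(c,(pre+[0,0,.02],B),14))
E
```

```text
18.3 [ 0.4114 -0.3612  0.2184] [2.8294 0.0025 1.3687] [-0.9887  0.2545  1.7195  0.2668  0.9589 -2.4888]
green_tin [([149.1, 223.2], 0.77), ([416.2, 262.4], 0.6)]
(array([ 0.4492, -0.3623, -0.0041]), np.float64(0.005479803672093607))
red_grip [([267.2, 225.1], 0.65), ([288.1, 213.8], 0.63)]
(array([ 0.5887, -0.0006,  0.0535]), np.float64(0.01968916623594538))
blob [427.5702 261.5702] [422 256  12  12 114] [ 0.4516 -0.3693  0.076 ]
g [ 0.632  -0.0101  0.1108] pre [ 0.632  -0.0728  0.2131] [-2.5916  0.      0.    ]
[[0.0233, 0.0111, 0.0024], [0.0243, 0.0088, 0.0022], [0.025, 0.0065, 0.0021], [0.0255, 0.0041, 0.0021], [0.0258, 0.0016, 0.0023], [0.0258, -0.0008, 0.0026], [0.0256, -0.0033, 0.003], [0.0251, -0.0056, 0.0035], [0.0244, -0.0079, 0.0042], [0.0234, -0.01, 0.0049]] 
 [[0.052, 0.012, 0.1], [0.052, 0.012, 0.1], [0.052, 0.012, 0.1], [0.052, 0.012, 0.1], [0.052, 0.012, 0.1], [0.052, 0.012, 0.1], [0.052, 0.012, 0.1], [0.052, 0.012, 0.1], [0.052, 0.012, 0.1], [0.052, 0.012, 0.1]] 10
[[0.0223, -0.012, 0.0058], [0.0209, -0.0139, 0.0067], [0.0193, -0.0155, 0.0077], [0.0176, -0.0169, 0.0088]] 
 [[0.052, 0.012, 0.1], [0.052, 0.012, 0.1], [0.052, 0.012, 0.1], [0.052, 0.012, 0.1]] 4
```

Emit:
carry_out(
  translation=[
    [0.0235, 0.011, 0.0025],
    [0.0245, 0.009, 0.002],
    [0.025, 0.0065, 0.002],
    [0.0255, 0.004, 0.002],
    [0.026, 0.0015, 0.0025],
    [0.026, -0.001, 0.0025],
    [0.0255, -0.0035, 0.003],
    [0.025, -0.0055, 0.0035],
    [0.0245, -0.008, 0.004],
    [0.0235, -0.01, 0.005],
  ],
  turn=[
    [0.052, 0.012, 0.1],
    [0.052, 0.012, 0.1],
    [0.052, 0.012, 0.1],
    [0.052, 0.012, 0.1],
    [0.052, 0.012, 0.1],
    [0.052, 0.012, 0.1],
    [0.052, 0.012, 0.1],
    [0.052, 0.012, 0.1],
    [0.052, 0.012, 0.1],
    [0.052, 0.012, 0.1],
  ],
  gripper=[0.1, 0.1, 0.1, 0.1, 0.1, 0.1, 0.1, 0.1, 0.1, 0.1],
)

```text
time: 19.6
tool_pos: [0.5691, -0.1515, 0.224]
tool_rot: [-2.808, -0.118, 0.376]
contact_force: [0.8, -0.1, -0.6]
opening: 0.041
```

Emit:
carry_out(
  translation=[
    [0.0225, -0.012, 0.006],
    [0.021, -0.014, 0.0065],
    [0.0195, -0.0155, 0.0075],
    [0.0175, -0.017, 0.009],
    [0, 0, 0],
  ],
  turn=[
    [0.052, 0.012, 0.1],
    [0.052, 0.012, 0.1],
    [0.052, 0.012, 0.1],
    [0.052, 0.012, 0.1],
    [0, 0, 0],
  ],
  gripper=[0.1, 0.1, 0.1, 0.1, 0.1],
)

```text
time: 20.1
tool_pos: [0.6326, -0.0684, 0.2273]
tool_rot: [-2.577, 0.014, -0.002]
contact_force: [-0.1, -0.3, -0.4]
opening: 0.0414
```

```bash
python3 - <<'E'
from f import *
s=robot.observe();c=cur();print(s['time'],c[0],s['tool_rot'],s['qpos'],s['opening'])
P={n:read_camera(n) for n in('wrist','scene')}
p=P['wrist']
for n in ('red_grip',):
    t=[nets.tip_of(P[k],n) for k in P]; print(n,[(q[0]['pixel'],round(q[0]['score'],2)) if q else None for q in t])
    if all(t): print(tri(ray(P['wrist'],t[0][0]['pixel']),ray(P['scene'],t[1][0]['pixel'])))
print('exp',proj(p,(.6315,-.0134,.126)))
for k in P:
    h=cv2.cvtColor(P[k]['img'],cv2.COLOR_RGB2HSV); m=cv2.inRange(h,(0,120,60),(8,255,255))|cv2.inRange(h,(172,120,60),(180,255,255))
    n,l,st,ce=cv2.connectedComponentsWithStats(m)
    for i in range(1,n):
        if st[i,4]>40: print(k,ce[i],st[i])
save(p,'9.png')
B=R.from_euler('x',np.pi+.55); z=B.apply([0,0,1]); g=np.array([.632,-.020,.127])+.019*z
rows([c]+leg(c,(g,B),6))
E
```

```text
20.1 [ 0.6326 -0.0684  0.2273] [-2.5771  0.0139 -0.002 ] [-0.4716  0.6674  1.1131  0.4927  1.642  -0.5007] 0.04136424620682924
red_grip [([276.7, 221.7], 0.95), ([268.6, 226.3], 0.75)]
(array([ 0.6321, -0.0152,  0.1202]), np.float64(0.003956008380846232))
exp [275.3254 216.1366]
wrist [553.8806  52.9672] [545  33  15  44 427]
wrist [537.4857  53.8857] [533  49   9  13  70]
wrist [549.3472  86.2908] [539  62  21  49 337]
wrist [275.616  219.7509] [265 192  21  55 875]
scene [410.1238 148.1619] [405 142  11  13 105]
scene [267.7812 224.8229] [259 221  19   9  96]
[[0.0002, 0.0022, 0.0216], [0.0001, 0.0021, 0.0216], [0.0001, 0.0021, 0.0216], [0.0, 0.002, 0.0216], [-0.0, 0.002, 0.0216], [-0.0001, 0.0019, 0.0216]] 
 [[-0.002, 0.002, -0.002], [-0.002, 0.002, -0.002], [-0.002, 0.002, -0.002], [-0.002, 0.002, -0.002], [-0.002, 0.002, -0.002], [-0.002, 0.002, -0.002]] 6
```

View pics/9.png

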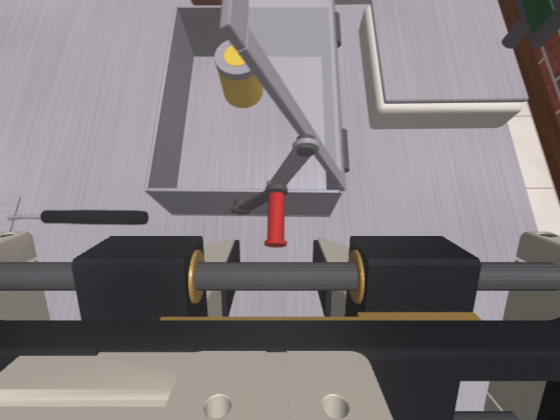

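The red grip sits at (276,220), centred between the fingers. The stay and lid edge are above it and clear.

Emit:
carry_out(
  translation=[
    [0, 0.002, 0.0216],
    [0, 0.002, 0.0216],
    [0, 0.002, 0.0216],
    [0, 0.002, 0.0216],
    [0, 0.002, 0.0216],
    [0, 0.003, 0.0225],
    [0, 0, 0],
    [0, 0, 0],
    [0, 0, 0],
  ],
  turn=[
    [0, 0, 0],
    [0, 0, 0],
    [0, 0, 0],
    [0, 0, 0],
    [0, 0, 0],
    [0, 0, 0],
    [0, 0, 0],
    [0, 0, 0],
    [0, 0, 0],
  ],
  gripper=[0.1, 0.1, 0.1, 0.1, 0.1, 0.1, 0.8, 0.8, 0.8],
  squeeze=20,
)

```text
time: 21.2
tool_pos: [0.6317, -0.0128, 0.1139]
tool_rot: [-2.581, 0.007, -0.003]
contact_force: [0.6, 0.4, 0.4]
opening: 0.0215
```

Emit:
carry_out(
  translation=[
    [0, 0, 0],
    [0, 0, 0],
    [0, 0, 0],
  ],
  turn=[
    [0, 0, 0],
    [0, 0, 0],
    [0, 0, 0],
  ],
  gripper=[0.8, 0.8, 0.8],
)

```text
time: 21.5
tool_pos: [0.6313, -0.0127, 0.1136]
tool_rot: [-2.581, 0.008, -0.003]
contact_force: [-2.7, -3.6, 6.2]
opening: 0.0152
```

```bash
cat > k.py <<'E'
from f import *
# arc of the grip about the lower pivot, grip now at angle 2.18 from -x
c=cur(); B=c[1]
f=lambda a: np.array([-np.cos(a),0,np.sin(a)])*.0756
P=[(c[0]+f(a)-f(2.18),B) for a in np.linspace(2.18,.18,41)]
print(c[0],P[-1][0]); rows(P)
E
python3 k.py
```

```text
[ 0.6313 -0.0127  0.1136] [ 0.5137 -0.0127  0.0651]
[[-0.0032, -0.0011, -0.0017], [-0.0033, -0.001, -0.0016], [-0.0034, -0.0009, -0.0015], [-0.0034, -0.0008, -0.0013], [-0.0035, -0.0007, -0.0012], [-0.0036, -0.0006, -0.001], [-0.0036, -0.0005, -0.0009], [-0.0037, -0.0004, -0.0007], [-0.0037, -0.0003, -0.0006], [-0.0037, -0.0002, -0.0004]] 
 [[0.0, 0.0, 0.0], [0.0, 0.0, 0.0], [0.0, 0.0, 0.0], [0.0, 0.0, 0.0], [0.0, 0.0, 0.0], [0.0, 0.0, 0.0], [0.0, 0.0, 0.0], [0.0, 0.0, 0.0], [0.0, 0.0, 0.0], [0.0, 0.0, 0.0]] 10
[[-0.0038, -0.0001, -0.0002], [-0.0038, -0.0, -0.0001], [-0.0038, 0.0001, 0.0001], [-0.0038, 0.0002, 0.0002], [-0.0038, 0.0003, 0.0004], [-0.0037, 0.0004, 0.0005], [-0.0037, 0.0005, 0.0007], [-0.0036, 0.0006, 0.0009], [-0.0036, 0.0006, 0.001], [-0.0035, 0.0007, 0.0012]] 
 [[0.0, 0.0, 0.0], [0.0, 0.0, 0.0], [0.0, 0.0, 0.0], [0.0, 0.0, 0.0], [0.0, 0.0, 0.0], [0.0, 0.0, 0.0], [0.0, 0.0, 0.0], [0.0, 0.0, 0.0], [0.0, 0.0, 0.0], [0.0, 0.0, 0.0]] 10
[[-0.0034, 0.0008, 0.0013], [-0.0034, 0.0009, 0.0015], [-0.0033, 0.001, 0.0016], [-0.0032, 0.0011, 0.0017], [-0.0031, 0.0012, 0.0019], [-0.003, 0.0013, 0.002], [-0.0028, 0.0013, 0.0021], [-0.0027, 0.0014, 0.0022], [-0.0026, 0.0015, 0.0023], [-0.0024, 0.0015, 0.0025]] 
 [[0.0, 0.0, 0.0], [0.0, 0.0, 0.0], [0.0, 0.0, 0.0], [0.0, 0.0, 0.0], [0.0, 0.0, 0.0], [0.0, 0.0, 0.0], [0.0, 0.0, 0.0], [0.0, 0.0, 0.0], [0.0, 0.0, 0.0], [0.0, 0.0, 0.0]] 10
[[-0.0023, 0.0016, 0.0026], [-0.0021, 0.0017, 0.0026], [-0.002, 0.0017, 0.0027], [-0.0018, 0.0018, 0.0028], [-0.0016, 0.0018, 0.0029], [-0.0015, 0.0019, 0.003], [-0.0013, 0.0019, 0.003], [-0.0011, 0.0019, 0.0031], [-0.0009, 0.002, 0.0031], [-0.0007, 0.002, 0.0031]] 
 [[0.0, 0.0, 0.0], [0.0, 0.0, 0.0], [0.0, 0.0, 0.0], [0.0, 0.0, 0.0], [0.0, 0.0, 0.0], [0.0, 0.0, 0.0], [0.0, 0.0, 0.0], [0.0, 0.0, 0.0], [0.0, 0.0, 0.0], [0.0, 0.0, 0.0]] 10
```

Emit:
carry_out(
  translation=[
    [-0.0032, -0.0011, -0.0017],
    [-0.0033, -0.001, -0.0016],
    [-0.0034, -0.0009, -0.0015],
    [-0.0034, -0.0008, -0.0013],
    [-0.0035, -0.0007, -0.0012],
  ],
  turn=[
    [0, 0, 0],
    [0, 0, 0],
    [0, 0, 0],
    [0, 0, 0],
    [0, 0, 0],
  ],
  gripper=[0.8, 0.8, 0.8, 0.8, 0.8],
  squeeze=30,
)

```text
time: 22.0
tool_pos: [0.6152, -0.0124, 0.1221]
tool_rot: [-2.581, 0.006, -0.003]
contact_force: [4.5, -3.5, 4.8]
opening: 0.0153
```

Emit:
carry_out(
  translation=[
    [-0.0036, -0.0006, -0.001],
    [-0.0036, -0.0005, -0.0009],
    [-0.0037, -0.0004, -0.0007],
    [-0.0037, -0.0003, -0.0006],
    [-0.0037, -0.0002, -0.0004],
    [-0.0038, -0.0001, -0.0002],
    [-0.0038, 0, -0.0001],
    [-0.0038, 0.0001, 0.0001],
  ],
  turn=[
    [0, 0, 0],
    [0, 0, 0],
    [0, 0, 0],
    [0, 0, 0],
    [0, 0, 0],
    [0, 0, 0],
    [0, 0, 0],
    [0, 0, 0],
  ],
  gripper=[0.8, 0.8, 0.8, 0.8, 0.8, 0.8, 0.8, 0.8],
)

```text
time: 22.8
tool_pos: [0.5845, -0.0119, 0.1271]
tool_rot: [-2.58, 0.008, -0.002]
contact_force: [-0.3, -1.9, 8.2]
opening: 0.0154
```

Emit:
carry_out(
  translation=[
    [-0.0038, -0.0003, -0.0006],
    [-0.0038, 0.0003, 0.0004],
    [-0.0037, 0.0004, 0.0005],
    [-0.0037, 0.0005, 0.0007],
    [-0.0036, 0.0006, 0.0009],
    [-0.0036, 0.0006, 0.001],
    [-0.0035, 0.0007, 0.0012],
    [-0.0034, 0.0008, 0.0013],
    [-0.0034, 0.0009, 0.0015],
  ],
  turn=[
    [0, 0, 0],
    [0, 0, 0],
    [0, 0, 0],
    [0, 0, 0],
    [0, 0, 0],
    [0, 0, 0],
    [0, 0, 0],
    [0, 0, 0],
    [0, 0, 0],
  ],
  gripper=[0.8, 0.8, 0.8, 0.8, 0.8, 0.8, 0.8, 0.8, 0.8],
)

```text
time: 23.7
tool_pos: [0.551, -0.0114, 0.1176]
tool_rot: [-2.579, 0.011, -0.001]
contact_force: [-3.8, 3.5, 3.2]
opening: 0.015
```

Forces are small and the grip is tracking the arc at an angle of about 1.08.

Emit:
carry_out(
  translation=[
    [-0.0033, 0.001, 0.0016],
    [-0.0032, 0.0011, 0.0017],
    [-0.0031, 0.0012, 0.0019],
    [-0.003, 0.0013, 0.002],
    [-0.0028, 0.0013, 0.0021],
    [-0.0027, 0.0014, 0.0022],
    [-0.0026, 0.0015, 0.0023],
    [-0.0024, 0.0015, 0.0025],
  ],
  turn=[
    [0, 0, 0],
    [0, 0, 0],
    [0, 0, 0],
    [0, 0, 0],
    [0, 0, 0],
    [0, 0, 0],
    [0, 0, 0],
    [0, 0, 0],
  ],
  gripper=[0.8, 0.8, 0.8, 0.8, 0.8, 0.8, 0.8, 0.8],
)

```text
time: 24.5
tool_pos: [0.5277, -0.011, 0.0976]
tool_rot: [-2.579, 0.012, -0.002]
contact_force: [-0.7, 6.9, -3.4]
opening: 0.0148
```

Emit:
carry_out(
  translation=[
    [-0.0023, 0.0016, 0.0026],
    [-0.0021, 0.0017, 0.0026],
    [-0.002, 0.0017, 0.0027],
    [-0.0018, 0.0018, 0.0028],
    [-0.0016, 0.0018, 0.0029],
    [-0.0015, 0.0019, 0.003],
    [-0.0013, 0.0019, 0.003],
  ],
  turn=[
    [0, 0, 0],
    [0, 0, 0],
    [0, 0, 0],
    [0, 0, 0],
    [0, 0, 0],
    [0, 0, 0],
    [0, 0, 0],
  ],
  gripper=[0.8, 0.8, 0.8, 0.8, 0.8, 0.8, 0.8],
)

```text
time: 25.2
tool_pos: [0.5157, -0.0108, 0.0745]
tool_rot: [-2.579, 0.011, -0.003]
contact_force: [3.6, 9.2, -5.0]
opening: 0.0152
```

Emit:
carry_out(
  translation=[
    [-0.0011, 0.0019, 0.0031],
    [-0.0009, 0.002, 0.0031],
    [-0.0005, 0.0015, 0.0022],
    [0, 0, 0],
    [0, 0, 0],
  ],
  turn=[
    [0, 0, 0],
    [0, 0, 0],
    [0, 0, 0],
    [0, 0, 0],
    [0, 0, 0],
  ],
  gripper=[0.8, 0.8, 0.8, 0.8, 0.8],
)

```text
time: 25.7
tool_pos: [0.5138, -0.0108, 0.0661]
tool_rot: [-2.578, 0.009, -0.003]
contact_force: [1.4, 8.8, 5.0]
opening: 0.015
```

```bash
cat > m.py <<'E'
from f import *
import sys
np.set_printoptions(precision=4,suppress=True)
s=robot.observe(); print(s['time'],s['tool_pos'],s['contact_force'])
P={n:read_camera(n) for n in('scene','top')}
for n in ('red_grip','lid_handle'):
    t=[nets.tip_of(P[k],n) for k in P]; print(n,[(np.round(q[0]['pixel'],1),round(q[0]['score'],2)) if q else None for q in t])
K=np.array([.5935,.1686,0])
for th in (0,.05,.1):
    u=np.array([-np.cos(th),0,np.sin(th)]);nn=np.array([np.sin(th),0,np.cos(th)])
    X=K+[.11,0,.094]+.19*u+.038*nn; print('handle',th,proj(P['scene'],X),proj(P['top'],X))
print('first pictures: scene (318.9,177.2) top (228.6,241.6)')
a=P['scene']['img'][110:310,90:410];b=P['top']['img'][130:330,160:480]
cv2.imwrite('pics/'+sys.argv[1],cv2.resize(np.hstack([a,b]),(800,250),interpolation=cv2.INTER_AREA)[:,:,::-1])
E
python3 m.py 10.png
```

```text
25.7 [ 0.5138 -0.0108  0.0661] [1.422  8.7999 4.9787]
red_grip [(array([257.8, 201.1]), 0.62), (array([299.8, 240.2]), 0.55)]
lid_handle [(array([320.1, 177.6]), 0.63), (array([227.3, 238.4]), 0.84)]
handle 0 [319.766  176.2342] [228.0749 239.7316]
handle 0.05 [320.2005 174.7911] [227.5305 238.7207]
handle 0.1 [320.6895 173.4751] [226.9845 237.5125]
first pictures: scene (318.9,177.2) top (228.6,241.6)
```

View pics/10.png

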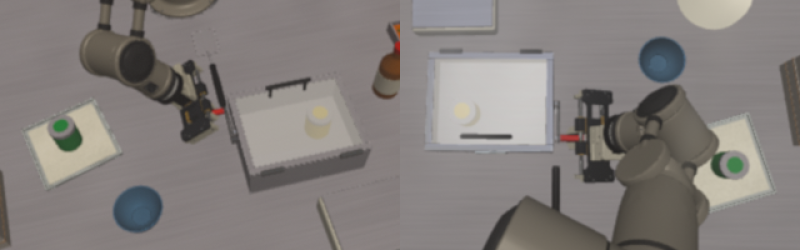

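The lid looks shut, the force has reversed to +5 N at the stop, and the tin stands on the tray. I press 1 mm further, release and retreat.

Emit:
carry_out(
  translation=[
    [0, 0.0006, 0.001],
    [0, 0, 0],
    [0, 0, 0],
    [0, 0, 0],
    [0, 0, 0],
    [0, 0, -0.02],
    [0, 0, -0.04],
    [0, 0, -0.04],
    [0, 0, -0.04],
    [0, 0, 0],
  ],
  turn=[
    [0, 0, 0],
    [0, 0, 0],
    [0, 0, 0],
    [0, 0, 0],
    [0, 0, 0],
    [0, 0, 0],
    [0, 0, 0],
    [0, 0, 0],
    [0, 0, 0],
    [0, 0, 0],
  ],
  gripper=[0.8, 0.8, 0.5, 0.3, 0.2, 0.1, 0.1, 0.1, 0.1, 0.1],
)

```text
time: 27.0
tool_pos: [0.5165, -0.0905, 0.1866]
tool_rot: [-2.586, 0.002, -0.005]
contact_force: [1.4, -1.1, -0.4]
opening: 0.0411
```

```bash
python3 m.py 11.png; python3 - <<'E'
from f import *
for k in ('wrist',):
    p=read_camera(k); save(p,'12.png')
    for n in ('red_grip','lid_handle'): print(n,[(q['pixel'],q['score']) for q in nets.tip_of(p,n)[:1]])
    print('exp grip folded',proj(p,np.array([.5935,.1686,0])+[-.079,-.182,.079]))
E
```

```text
27.0 [ 0.5165 -0.0905  0.1866] [ 1.4049 -1.0743 -0.3504]
red_grip [(array([257.1, 202.3]), 0.56), (array([298.9, 238. ]), 0.49)]
lid_handle [(array([316.1, 176.9]), 0.87), (array([228.5, 238.2]), 0.6)]
handle 0 [319.766  176.2342] [228.0749 239.7316]
handle 0.05 [320.2005 174.7911] [227.5305 238.7207]
handle 0.1 [320.6895 173.4751] [226.9845 237.5125]
first pictures: scene (318.9,177.2) top (228.6,241.6)
red_grip [([276.2, 201.4], 0.79)]
lid_handle [([275.2, 7.1], 0.73)]
exp grip folded [277.1588 199.0246]
```

View pics/12.png

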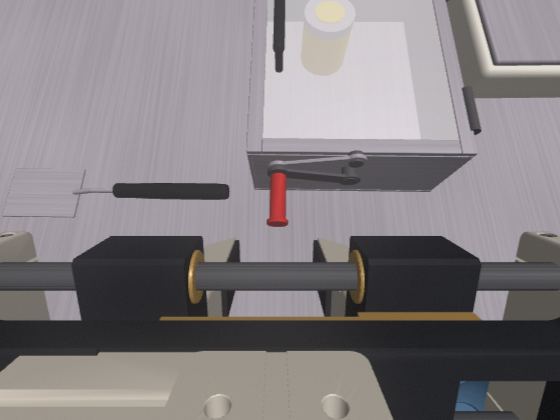

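```bash
python3 - <<'E'
from f import *
old=cv2.imread('pics/1.png')
for k,off,(x0,y0,x1,y1) in (('scene',0,(295,165,345,190)),('top',420,(200,230,256,248)),('scene',0,(268,190,284,222))):
    p=read_camera(k); im=p['img'][:,:,::-1].copy(); o=old[off:off+420]
    t=cv2.resize(o[y0:y1,x0:x1],None,fx=8,fy=8,interpolation=cv2.INTER_CUBIC); m=8
    w=cv2.resize(im[y0-m:y1+m,x0-m:x1+m],None,fx=8,fy=8,interpolation=cv2.INTER_CUBIC)
    r=cv2.matchTemplate(w,t,cv2.TM_CCOEFF_NORMED); _,v,_,l=cv2.minMaxLoc(r); print(k,round(v,3),'shift px',(l[0]/8-m,l[1]/8-m))
    if k=='top':
        h=cv2.cvtColor(p['img'],cv2.COLOR_RGB2HSV); n,_,st,ce=cv2.connectedComponentsWithStats(cv2.inRange(h,(40,80,60),(90,255,255)))
        print([onz(p,ce[i],.076) for i in range(1,n) if st[i,4]>40])
s=robot.observe();print(s['time'],s['contact_force'])
E
```

```text
scene 1.0 shift px (0.0, 0.0)
top 1.0 shift px (0.0, 0.0)
[array([ 0.4511, -0.3684,  0.076 ])]
scene 0.999 shift px (0.0, 0.0)
27.6 [0.3804 0.3045 0.3739]
```

The handle and stay patches match the first pictures with no measurable shift, so the lid is shut and the stay folded. I'm handing in.

```bash
python3 -c "
from cell import robot
print(robot.hand_in()); print(robot.observe()['time'])"
```

```text
the job is handed in; nothing more can be done
None
the job is handed in; nothing more can be done
```

The job is done and handed in at about 27.6 s of robot time, and no verdict was reported.

**What I did:**
- I lifted the lid by its handle until the stay snapped past straight. I confirmed the lock by lowering the hand slightly, which met about 12 N of resistance.
- I then let go and lifted the green tin out with a leaning hand, and set it on the tray.
- I gripped the red grip, broke the knee and lowered the lid along the grip's arc in about 4 s. The force stayed within about 11 N throughout.

**Last checks:**
- **Lid and stay:** The handle matches the first pictures with 0.0 px shift in both views, and the stay with 0.0 px in the scene view. The lid is shut and the stay folded.
- **Green tin:** It is at (0.451, -0.368) m, within about 1 cm of the tray's middle. It looked upright when last seen on the tray.
- **Yellow tin:** It stands in the keeper.
- **Bowl and syrup bottle:** I kept the arm away from both. I did not measure their final positions.
- **Hand:** It is clear of everything, with less than 1 N on it.

**Disagreements and limits:**
- The wrist camera put the handle about 5 mm further out in x than the two fixed cameras did. The grip force supported the fixed cameras, so I used those.
- While backing off the handle, the arm briefly ran to full stretch. Joint 3 read 0.037 rad, against a listed lower limit of 0.04.

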